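Check the seeder plate over the lamp

ROBOT

A 7-joint arm with a two-finger parallel gripper is mounted at the origin on the work surface. World frame = base frame: x ahead of the robot, y to its left, z up, the work surface at z = 0. Lengths are in m, angles in rad, forces in N, time in s.
With the tool pointing down it reaches from about 0.35 to 0.9 m from the base axis. Payload 8.1 kg.
Tool frame: the origin (TCP) lies midway between the tips of the shut fingers; the grasp point (between the pads) lies 19 mm behind it; z points along the fingers, y is the line along which they close (so a half turn about z gives the same grasp; the last joint's range is limited). The gripper opens to 92 mm and grips with 3 to 60 N. Pads are 19 mm wide; open, the fingers measure 130 mm over their backs; the gripper's body (75 mm by 190 mm) begins 47 mm behind the grasp point.
Start: joints at [-1.295, 0.434, 0.025, 1.573, -0.012, 1.134, -0.075], TCP at [0.231, 0.581, 0.227] pointing down, gripper open.
Joint ranges: [-2.62, 2.62], [-0.44, 2.09], [-1.27, 1.32], [0.08, 2.57], [-1.32, 4.46], [0.12, 2], [-2.74, 2.74]. Speed limits (rad/s): [2.22, 2.22, 3.01, 3.01, 3.14, 3.14, 3.14].

INTERFACE

Orientations are given as a rotation vector (axis times angle).
In Python, from cell import arm gives the robot as it stands.
- The arm moves only by the tool carry_out, never from a script. Its arguments are lists of equal length, an entry for each row: "claw": the finger opening in cm, from 0 to 9.18; "delta_pos": the shift along the tool's x, y, z in cm, a list of three; "angular": the turn, a rotation vector about the tool's x, y, z in rad, a list of three. In form: {"claw": [claw, ...], "delta_pos": [[dx, dy, dz], ...], "angular": [[ax, ay, az], ...]}. A call has 1 to 20 rows; each row shifts and turns the commanded pose from where the row before left it, along the tool's axes as they then stand; what a row does not reach is not made up. A row lasts 1/10 s, in which the tool goes at most 50 mm and 8.59 degrees, less where a joint would pass 70% of its speed; a pose out of reach is approached as far as the arm can. A call with a gripper value outside its range is refused whole. The fingers move at their own pace and stop on an object; "force" is the grip in N (left out, the last holds). Time passes only in rows, so rows that do not move let the fingers close. It gives the time, the measured TCP pose, the force, the opening and the grip force at its end, in the units of the state.
- arm.observe(): the state, without advancing time (a new reading comes with each control period).
- arm.get_image(name): name is "side" or "top" or "wrist"; returns a dict with "frame" (480x640x3 uint8, red, green, blue), "mtx" (3x3 intrinsics, pixels), "dist" ([k1, k2, p1, p2, k3] as OpenCV has them; the pictures are not rectified), "T" (4x4, takes a point from camera to world coordinates). Camera axes: x right, y down, z forward; pixel columns grow to the right and rows downward; lengths in m; the calibration is good to about 2 mm. A picture is of the moment at which its call begins. There is no depth.
- arm.sign_off(): hands the job in; it is judged then, once.
Trained networks look in a picture, given as the dict that the camera call returned (one of the last four; its "shot" number tells which), for a name from the list of things; names that differ only in an ending like _2 or _b are one class to them, and where a whole thing is asked for, a point or a joint stands for the part that bears it (a point fixed in the world has none). Each returns a list of dicts, best first, with "conf" (0 to 1); they miss things now and then, are a little off and sometimes report something else, mostly with a low value. They report only what shows in the picture. A call takes as long as a camera call. They do not tell look-alikes from the thing itself.
- arm.look_for(label, picture): "centre" ([column, row] as shares, 0 to 1, of the picture: columns of its width, rows of its height, amid what is visible of it).
- arm.trace(label, picture): "region" (480x640 bool, what is visible of it) and "centre" ([column, row] as shares, 0 to 1, of the picture: columns of its width, rows of its height, amid what is visible of it).
- arm.place_of(label, picture): "centre" ([column, row] as shares, 0 to 1, of the picture: columns of its width, rows of its height: a listed point, or the origin of a listed thing).
The state is a dict: "clock": time; "joints": joint angles; "dq": joint speeds; "joint_efforts": joint torques, N m; "position": TCP position; "ee_rot": TCP orientation; "force": force on the tool from outside, world axes, zero at the start; "ft_torque": the same for the moment, N m; "width": opening from 0.0 (shut) to 1.0 (fully open); "gripper_force": force on a finger pad.
Only numpy, scipy, OpenCV 4.12 (cv2) and the standard library are available. Lean on these libraries where they do the work, as an engineer would, in place of code of your own. Each camera call takes 0.05 s, during which the arm holds its last target. There are 200 camera calls.

TASK

The inspection lamp has fallen over: first stand it upright on the bench again on its square foot, anywhere in the open, and let go of it. Then swing the seeder box's green flap up and back past upright so that it stays open, draw the seed plate hidden beneath it out by its blue rib, and hold it level and still, centred about 5 cm above the lamp's lit top, without touching the lamp. Finish while still holding the plate there, leaving the lamp standing, the flap open and the clay pot and green feed bottle where they are.

Things in the scene. Friction and masses are not known exactly. Their poses are not given: they have to be found in the camera images.
- lamp: Inspection lamp, loose, about 0.35 kg, bottom-heavy: black square foot 70 x 70 x 14 mm, yellow round body 48 mm across, white lit top, 130 mm high. Origin: centre of the foot's underside; z runs from foot to lit top. It starts lying on a foot edge and top rim, top to the left (robot's +y) or half back to the robot, dipping 5 deg (axis 26 mm up, 25 mm short of the top).
- lamp_top (a point): centre of the lamp's lit top, 130 mm along the lamp's z from its origin
- seeder: Seeder plate box, fixed: grey open box 120 (x) x 144 (y) x 62 mm high, walls and floor 6 mm, with a black vacuum port block (50 x 30 x 40 mm high, nozzle to 60 mm) against its +y side. Origin: centre of its underside on the bench; its -x side is turned roughly to the robot, its yaw varies. The green flap covers its top.
- flap (a joint): angle of the green flap covering the seeder box, rad: 0 shut (level), grows as it swings up and back away from the robot, 1.57 upright, stop at 1.95. It may start a little ajar. Stiff hinge (about 0.2 N m to turn): it stays where it is left.
- flap_hinge (a point): middle of the flap's hinge line: 60 mm to +x of the seeder's middle, 63 mm above the bench; the line runs along the seeder's y
- flap_tab (a point): point to pinch on the flap's orange pull tab: 150 mm from the hinge line, 32 mm beyond the box's front wall when shut (3 mm above the hinge's level). The tab is 14 mm wide (along the seeder's y), 16 mm thick, sticks out 49 mm from the flap's front edge and ends 18 mm past this point. The flap is 142 mm wide, 6 mm thick.
- plate: Seed plate, loose, about 0.18 kg, flat on the floor of the seeder box with about 4 mm of play, hidden under the flap: perforated aluminium, 100 (x) x 124 (y) x 6 mm, with an upright blue grip rib in its middle, 44 mm long (x), 12 mm wide (y), top 36 mm above the plate's underside. Origin: centre of the underside; z up; in the box its axes lie along the seeder's.
- clay_pot: terracotta pot, 80 mm across, 75 mm high, origin at the centre of its underside; leave it alone
- feed_bottle: green plastic bottle, 60 mm across, 170 mm high, origin at the centre of its underside; leave it alone
Not all that is in view belongs to the job. Of the things that look like the lamp, take the one that is farthest to the robot's right at the start.

How it is judged:
By the outcome, as a careful person would: the job done as asked, in the order asked, and still so for the second after the job is handed in, while the arm keeps its last pose, push and grip.
It also fails if it takes over 72 s, if anything falls off the work surface, if the arm or the gripper's body presses on something with over 40 N, if the wrist force passes 120 N, or if a joint passes its speed limit or range.

## Working session

There is one attempt and no reset: what is moved stays moved. The work goes in short steps, Python scripts to look and compute and a tool call to move; the robot and the scene stay as the last step left them, time stands still between calls to the robot, and variables do not carry over. Pictures are saved under pics/ and viewed, at most 10 in all, crops included, and the job is handed in when it is done.

Besides the shell and the picture viewer there is one more tool, called after "Request:" as a command line: name --argument value ..., lists and objects as JSON in quotes. carry_out: Moves the arm, as the interface text tells. Its arguments: {"type":"object","properties":{"claw":{"type":"array","items":{"type":"number"}},"delta_pos":{"type":"array","items":{"type":"array","items":{"type":"number"}}},"angular":{"type":"array","items":{"type":"array","items":{"type":"number"}}},"force":{"type":"number"}},"required":["claw","delta_pos","angular"]}

```bash
ls; mkdir -p pics; cat > h.py <<'E'
import numpy as np, cv2
from cell import arm
from scipy.spatial.transform import Rotation as R
def snap(n,f=None):
    p=arm.get_image(n)
    if f: cv2.imwrite('pics/'+f,p['frame'][:,:,::-1])
    return p
def ray(p,uv):
    q=cv2.undistortPoints(np.array([[uv]],float),p['mtx'],np.array(p['dist'],float)).ravel()
    d=p['T'][:3,:3]@np.array([q[0],q[1],1]); return p['T'][:3,3],d/np.linalg.norm(d)
def tri(obs):
    A=np.zeros((3,3));b=np.zeros(3);rs=[ray(p,uv) for p,uv in obs]
    for o,d in rs:
        P=np.eye(3)-np.outer(d,d);A+=P;b+=P@o
    x=np.linalg.solve(A,b)
    return x,[np.linalg.norm((np.eye(3)-np.outer(d,d))@(x-o)) for o,d in rs]
def atz(p,uv,z):
    o,d=ray(p,uv); return o+d*(z-o[2])/d[2]
def proj(p,X):
    T=np.linalg.inv(p['T']);X=np.atleast_2d(X).astype(float)
    return cv2.projectPoints(X,cv2.Rodrigues(T[:3,:3])[0],T[:3,3],p['mtx'],np.array(p['dist'],float))[0][:,0]
WH=np.array([640,480])
E
python3 - <<'E'
from h import *
s=snap('side','s0.png');t=snap('top','t0.png')
print(s['T'].round(3).tolist(),t['T'].round(3).tolist())
o=arm.observe();print(o)
for l in ['lamp','lamp_top','seeder','flap_hinge','flap_tab','clay_pot','feed_bottle']:
  for n,p in(('s',s),('t',t)):
    print(l,n,[((np.array(d['centre'])*WH).round(0).tolist(),round(d['conf'],2)) for d in arm.place_of(l,p)])
E
```

```text
pics
[[0.778, -0.394, 0.489, -0.109], [-0.628, -0.475, 0.616, -0.794], [-0.011, -0.787, -0.617, 0.844], [0.0, 0.0, 0.0, 1.0]] [[0.015, -0.997, 0.074, 0.407], [-1.0, -0.017, -0.024, -0.03], [0.025, -0.074, -0.997, 1.194], [0.0, 0.0, 0.0, 1.0]]
{'clock': 0.1, 'joints': array([-1.2946133 ,  0.43515479,  0.02497453,  1.57404181, -0.011569  ,
        1.13397072, -0.07511433]), 'dq': array([ 8.64281161e-05, -1.32946791e-03, -1.60330166e-03, -3.40921232e-03,
        8.62780888e-04, -7.71785320e-04, -1.78697315e-04]), 'joint_efforts': array([ 4.63216013e-03, -6.69115877e+01,  9.89046581e-01, -3.15146685e+01,
       -6.04478270e-02,  3.74202244e-02,  3.79152607e-05]), 'position': array([0.23100599, 0.58023783, 0.22600872]), 'ee_rot': array([-5.91529973e-01, -3.08528585e+00,  2.23993425e-03]), 'force': array([0.21192344, 0.2258783 , 0.02170899]), 'ft_torque': array([-0.02207503,  0.01434888,  0.01246798]), 'gripper_force': 0.0, 'width': 0.9989131893472573}
lamp s [([269.0, 217.0], 0.85), ([145.0, 221.0], 0.83)]
lamp t [([115.0, 351.0], 0.59), ([211.0, 245.0], 0.58)]
lamp_top s [([231.0, 205.0], 0.84), ([146.0, 194.0], 0.68)]
lamp_top t [([65.0, 327.0], 0.74), ([472.0, 226.0], 0.41)]
seeder s [([380.0, 308.0], 0.62)]
seeder t [([382.0, 236.0], 0.84)]
flap_hinge s [([399.0, 268.0], 0.63)]
flap_hinge t [([380.0, 206.0], 0.71)]
flap_tab s [([361.0, 305.0], 0.74)]
flap_tab t [([402.0, 277.0], 0.8)]
clay_pot s []
clay_pot t [([285.0, 164.0], 0.91)]
feed_bottle s [([464.0, 363.0], 0.97)]
feed_bottle t [([473.0, 228.0], 0.74)]
```

View pics/s0.png

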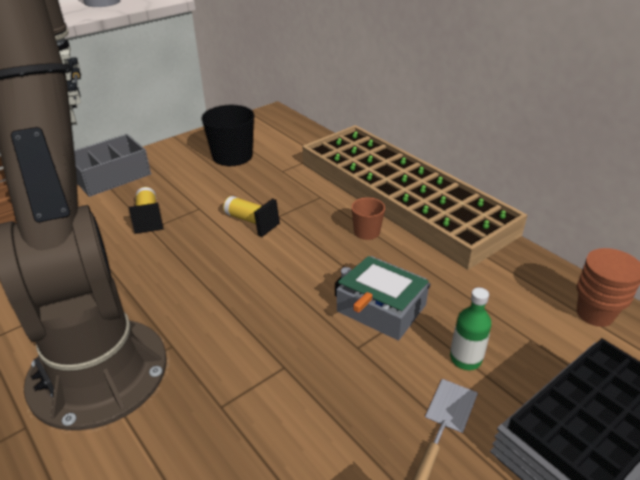

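View pics/t0.png

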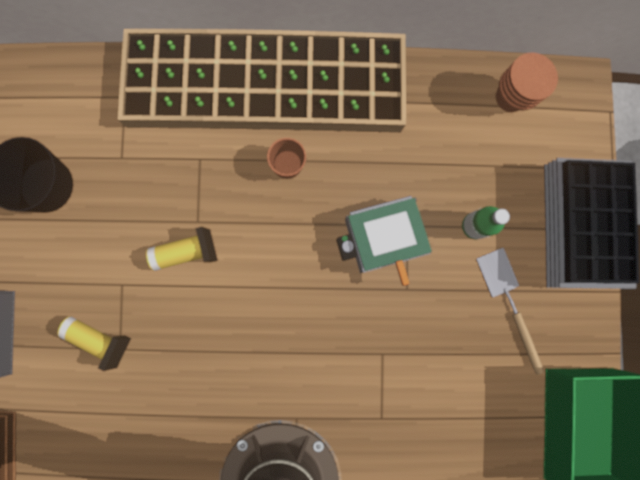

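The lamp at top (211,245) / side (269,217) is farthest right (image right = −y), so it is mine. The seeder is at top (388,235), with its tab towards the robot at (402,277). The pot is at (287,157) and the bottle at (485,222).

```bash
cat > m.py <<'E'
from h import *
E
python3 - <<'E'
from h import *
s=snap('side');t=snap('top');w=snap('wrist','w0.png')
X=arm.observe()['position']
print('proj tcp',proj(s,X),proj(t,X),'base',proj(t,[0,0,0]),proj(s,[0,0,0]))
def foot(l,a,b): 
    x,r=tri([(s,a),(t,b)]); print(l,x.round(4),np.round(r,4))
foot('lamp',(269,217),(211,245));foot('seeder',(380,308),(382,236));foot('hinge',(399,268),(380,206));foot('tab',(361,305),(402,277))
foot('lamptop',(231,205),(152,259))
# lamp masks
for n,p in (('s',s),('t',t)):
  for d in arm.trace('lamp',p): 
    m=d['region'].astype(np.uint8); c=np.argwhere(m); print(n,round(d['conf'],2),m.sum(),c.min(0)[::-1],c.max(0)[::-1])
    print('  rect',cv2.minAreaRect(c[:,::-1].astype(np.float32)))
for l in ['flap','seeder']:
  d=arm.trace(l,t)[0]; c=np.argwhere(d['region'])[:,::-1]; print(l,cv2.minAreaRect(c.astype(np.float32)))
for uv in [(388,235)]: print(atz(t,uv,.066))
print('bottle',atz(t,(473,228),0),'pot',atz(t,(285,164),0))
E
```

```text
proj tcp [[ 72.04124491 116.3576168 ]] [[-48.93282118 380.5031434 ]] base [[280.39329681 481.27019838]] [[ 97.47550869 372.62101575]]
lamp [0.4935 0.1483 0.0454] [0.0011 0.0011]
seeder [ 0.5218 -0.2092 -0.0032] [0. 0.]
hinge [ 0.5787 -0.1964  0.0663] [0.0031 0.0031]
tab [ 0.4342 -0.2385  0.0821] [0.0023 0.0023]
lamptop [0.4636 0.2738 0.027 ] [0.0012 0.0012]
s 0.96 1184 [128 188] [163 233]
  rect ((144.27999877929688, 210.04002380371094), (44.18471145629883, 32.02050018310547), 79.69515228271484)
s 0.76 1309 [224 196] [279 236]
  rect ((251.2867889404297, 216.26434326171875), (55.93013381958008, 38.65171813964844), 2.862405300140381)
s 0.18 2743 [339 257] [426 311]
  rect ((379.0359191894531, 289.81768798828125), (80.9753646850586, 56.277217864990234), 21.447736740112305)
t 0.82 1895 [ 58 318] [130 371]
  rect ((91.02981567382812, 345.6112060546875), (71.57402038574219, 41.245147705078125), 17.474775314331055)
t 0.56 1738 [147 227] [216 271]
  rect ((180.1186981201172, 248.31004333496094), (36.03136444091797, 67.5797348022461), 80.36246490478516)
flap ((392.67913818359375, 243.4455108642578), (87.26529693603516, 71.25139617919922), 73.0724868774414)
seeder ((383.176513671875, 245.70590209960938), (83.4322509765625, 88.76803588867188), 75.96376037597656)
[ 0.51737859 -0.21110438  0.066     ]
bottle [ 5.42542948e-01 -4.07987626e-01  2.22044605e-16] pot [0.67374639 0.00185939 0.        ]
```

```bash
python3 -c "
import cv2
t=cv2.imread('pics/t0.png');s=cv2.imread('pics/s0.png')
a=cv2.resize(t[220:290,135:235],(800,560),interpolation=2)[:, :400*2]
b=cv2.resize(t[190:290,330:440],(440,400),interpolation=2)
c=cv2.resize(s[250:340,325:435],(360,295),interpolation=2)
d=cv2.resize(s[185:245,215:290],(360,288),interpolation=2)
e=cv2.resize(t[220:290,135:235],(420,294),interpolation=2)
import numpy as np
C=np.zeros((600,800,3),np.uint8);C[:300,:440]=cv2.resize(b,(440,300)) if 0 else cv2.resize(t[195:270,330:440],(440,300),interpolation=2)
C[:295,440:800]=c;C[300:594,:420]=e;C[300:588,440:800]=d
cv2.imwrite('pics/c0.png',C)"
```

```text
(no output)
```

View pics/c0.png

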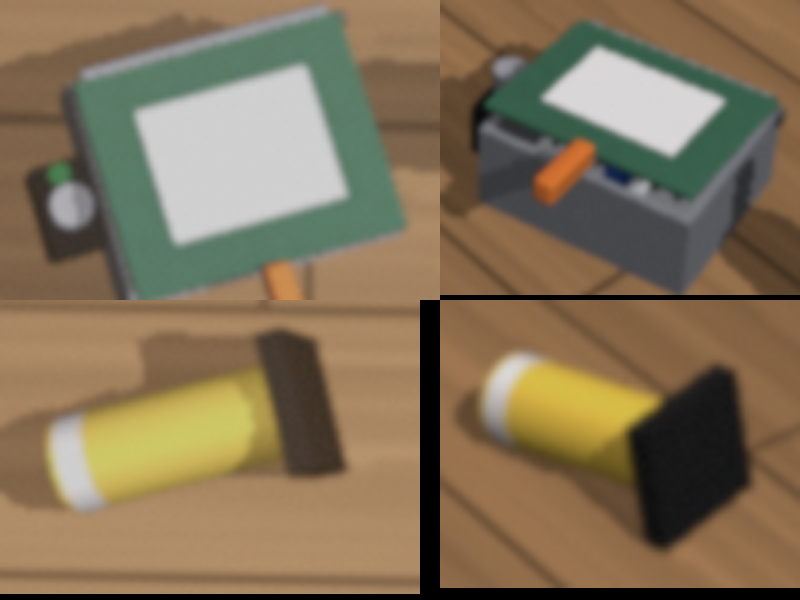

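```bash
cat >> h.py <<'E'
def plan(pos,Rt,n):
    """rows to bring TCP from measured pose to pos, Rt in n equal rows (cm, rad)"""
    o=arm.observe();R0=R.from_rotvec(o['ee_rot']);p0=o['position']
    w=(R0.inv()*Rt).as_rotvec()
    d=R0.inv().apply(np.array(pos)-p0)
    M=sum(R.from_rotvec(w*k/n).as_matrix() for k in range(n))
    dp=np.linalg.solve(M,d)*100
    print('n',n,'dp',dp.round(2).tolist(),'w',(w/n).round(4).tolist(),'tot',(d*100).round(1),np.degrees(np.linalg.norm(w)).round(1))
def frame(y,z):
    z=np.array(z,float);z/=np.linalg.norm(z);y=np.array(y,float);y-=z*(y@z);y/=np.linalg.norm(y)
    return R.from_matrix(np.c_[np.cross(y,z),y,z])
def lampgrasp(o,u,h=.078,t=15):
    # o: foot centre xy, u: heading of axis; returns grasp pt, R
    u=np.array([u[0],u[1],0.])/np.hypot(*u[:2]);c=np.radians(5)
    a=u*np.cos(c)-np.array([0,0,np.sin(c)])
    g=np.array([o[0],o[1],.0361])+a*h
    z=-u*np.sin(np.radians(t))-np.array([0,0,np.cos(np.radians(t))])
    return g,frame([u[1],-u[0],0],z)
E
python3 - <<'E'
from h import *
g,Rt=lampgrasp([.4935,.148],[-.231,.973])
z=Rt.apply([0,0,1]);print(g,z)
plan(g+z*(.019-.13),Rt,20)
E
```

```text
[0.47555137 0.2236018  0.02930185] [ 0.05978451 -0.2518196  -0.96592583]
n 20 dp [-2.03, -0.21, 0.71] w [0.0063, -0.0121, 0.0477] tot [-34.3 -21.8   9. ] 56.8
```

Request:
carry_out --claw '[9.1,9.1,9.1,9.1,9.1,9.1,9.1,9.1,9.1,9.1,9.1,9.1,9.1,9.1,9.1,9.1,9.1,9.1,9.1,9.1]' --delta_pos '[[-2.03,-0.21,0.71],[-2.03,-0.21,0.71],[-2.03,-0.21,0.71],[-2.03,-0.21,0.71],[-2.03,-0.21,0.71],[-2.03,-0.21,0.71],[-2.03,-0.21,0.71],[-2.03,-0.21,0.71],[-2.03,-0.21,0.71],[-2.03,-0.21,0.71],[-2.03,-0.21,0.71],[-2.03,-0.21,0.71],[-2.03,-0.21,0.71],[-2.03,-0.21,0.71],[-2.03,-0.21,0.71],[-2.03,-0.21,0.71],[-2.03,-0.21,0.71],[-2.03,-0.21,0.71],[-2.03,-0.21,0.71],[-2.03,-0.21,0.71]]' --angular '[[0.0063,-0.0121,0.0477],[0.0063,-0.0121,0.0477],[0.0063,-0.0121,0.0477],[0.0063,-0.0121,0.0477],[0.0063,-0.0121,0.0477],[0.0063,-0.0121,0.0477],[0.0063,-0.0121,0.0477],[0.0063,-0.0121,0.0477],[0.0063,-0.0121,0.0477],[0.0063,-0.0121,0.0477],[0.0063,-0.0121,0.0477],[0.0063,-0.0121,0.0477],[0.0063,-0.0121,0.0477],[0.0063,-0.0121,0.0477],[0.0063,-0.0121,0.0477],[0.0063,-0.0121,0.0477],[0.0063,-0.0121,0.0477],[0.0063,-0.0121,0.0477],[0.0063,-0.0121,0.0477],[0.0063,-0.0121,0.0477]]'

```text
clock: 3.15
position: [0.4697, 0.2503, 0.1374]
ee_rot: [1.82, 2.29, -0.241]
force: [-0.1, -1.1, 0.1]
width: 0.99
gripper_force: 0.0
```

```bash
python3 - <<'E'
from h import *
g,Rt=lampgrasp([.4935,.148],[-.231,.973])
o=arm.observe();z=Rt.apply([0,0,1]);print(o['position'],o['joints'].round(2));plan(g+z*(.019-.13),Rt,1)
w=snap('wrist','w1.png');print(w['T'].round(3))
for l in ['lamp','lamp_top']:
    print(l,[((np.array(d['centre'])*WH).round(0).tolist(),round(d['conf'],2)) for d in arm.place_of(l,w)])
# predicted
c=np.radians(5);u=np.array([-.231,.973,0]);a=u*np.cos(c)-np.array([0,0,np.sin(c)]);O=np.array([.4935,.148,.0361])
print(proj(w,[O,O+a*.13,O+a*.014]))
E
```

```text
[0.46966299 0.25028993 0.13738221] [-1.05  0.46  0.41  1.87  0.07  0.96 -0.48]
n 1 dp [0.16, -0.04, 0.05] w [-0.0008, 0.0017, -0.0048] tot [ 0.2 -0.   0. ] 0.3
[[ 0.974  0.196  0.113  0.444]
 [ 0.226 -0.843 -0.487  0.356]
 [ 0.     0.501 -0.866  0.272]
 [ 0.     0.     0.     1.   ]]
lamp [([325.0, 310.0], 0.8)]
lamp_top [([320.0, 159.0], 0.74)]
[[324.09266113 316.54040705]
 [323.51491991 166.3592423 ]
 [324.04126928 303.00452917]]
```

View pics/w1.png

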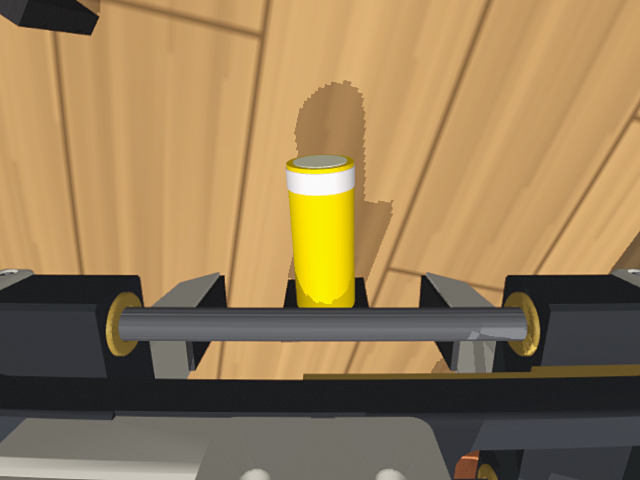

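The lamp is centred between the open fingers, with its lit end disk at (320,160) and the band at (320,180), pointing away from the hand. It sits a few px off the prediction, so I'll descend.

Request:
carry_out --claw '[9.1,9.1,9.1,9.1,9.1,9.1,9.1,9.1,3,3,3,3,3,3]' --delta_pos '[[0.1,0,1.65],[0.1,0,1.65],[0.1,0,1.65],[0.1,0,1.65],[0.1,0,1.65],[0,0,1.65],[0,0,1.65],[0,0,1.45],[0,0,0],[0,0,0],[0,0,0],[0,0,0],[0,0,0],[0,0,0]]' --angular '[[0,0,0],[0,0,0],[0,0,0],[0,0,0],[0,0,0],[0,0,0],[0,0,0],[0,0,0],[0,0,0],[0,0,0],[0,0,0],[0,0,0],[0,0,0],[0,0,0]]' --force 45

```text
clock: 4.7
position: [0.4761, 0.2242, 0.011]
ee_rot: [1.815, 2.295, -0.239]
force: [0.4, 1.0, 0.8]
width: 0.515
gripper_force: 21.3
```

Request:
carry_out --claw '[3,3,3,3,3,3,3,3,3,3]' --delta_pos '[[0,0,0],[-0.2,0,-0.7],[-0.39,0,-1.45],[-0.39,0,-1.45],[-0.39,0,-1.45],[-0.39,0,-1.45],[-0.39,0,-1.45],[-0.39,0,-1.45],[-0.39,0,-1.45],[-0.39,0,-1.45]]' --angular '[[0,0,0],[0,0,0],[0,0,0],[0,0,0],[0,0,0],[0,0,0],[0,0,0],[0,0,0],[0,0,0],[0,0,0]]' --force 55

```text
clock: 5.7
position: [0.4756, 0.2235, 0.1389]
ee_rot: [1.816, 2.295, -0.24]
force: [0.4, 0.0, -2.7]
width: 0.516
gripper_force: 54.8
```

Request:
carry_out --claw '[3,3,3,3,3,3,3,3,3,3,3,3,3,3,3,3,3,3,3,3]' --delta_pos '[[0,0,0],[0,0,0],[0,0,0],[0,0,0],[0,0,0],[0,0,0],[0,0,0],[0,0,0],[0,0,0],[0,0,0],[0,0,0],[0,0,0],[0,0,0],[0,0,0],[0,0,0],[0,0,0],[0,0,0],[0,0,0],[0,0,0],[0,0,0]]' --angular '[[0,0.0742,0],[0,0.0742,0],[0,0.0742,0],[0,0.0742,0],[0,0.0742,0],[0,0.0742,0],[0,0.0742,0],[0,0.0742,0],[0,0.0742,0],[0,0.0742,0],[0,0.0742,0],[0,0.0742,0],[0,0.0742,0],[0,0.0742,0],[0,0.0742,0],[0,0.0742,0],[0,0.0742,0],[0,0.0742,0],[0,0.0742,0],[0,0.0742,0]]'

```text
clock: 7.7
position: [0.4765, 0.2229, 0.1378]
ee_rot: [-1.257, -1.588, -0.882]
force: [-0.0, 0.4, -3.8]
width: 0.515
gripper_force: 54.8
```

```bash
python3 - <<'E'
from h import *
o=arm.observe();print(o['position'],o['joints'].round(2),R.from_rotvec(o['ee_rot']).as_matrix().round(3).tolist(),o['force'])
s=snap('side','s2.png');t=snap('top')
cv2.imwrite('pics/c2.png',np.vstack([cv2.resize(s['frame'][60:260,150:350,::-1],(560,560))]))
for n,p in (('s',s),('t',t)):
  for l in ('lamp','lamp_top'): print(n,l,[((np.array(d['centre'])*WH).round(0).tolist(),round(d['conf'],2)) for d in arm.place_of(l,p)])
E
```

```text
[0.47645942 0.22288523 0.13784818] [ 0.2   0.81 -0.12  1.94 -1.08  1.31  1.15] [[-0.079, 0.973, -0.215], [0.332, 0.229, 0.915], [0.94, 0.001, -0.341]] [-2.65664761e-03  4.24612856e-01 -3.80863255e+00]
s lamp [([256.0, 202.0], 0.81), ([145.0, 220.0], 0.78)]
s lamp_top [([243.0, 154.0], 0.97)]
t lamp [([190.0, 248.0], 0.72), ([119.0, 350.0], 0.55)]
t lamp_top [([163.0, 245.0], 0.97), ([65.0, 327.0], 0.62)]
```

View pics/c2.png

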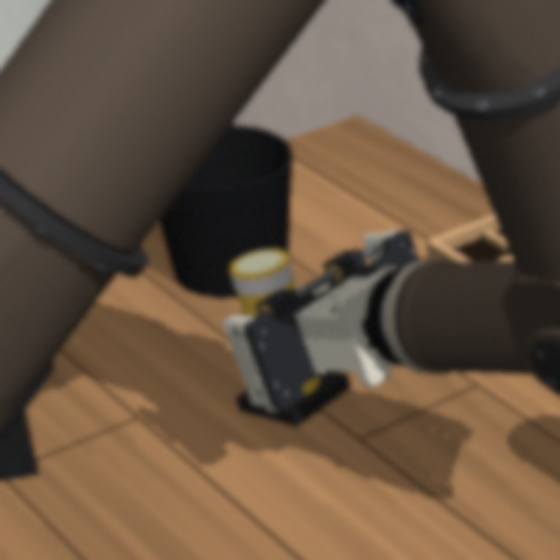

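The lamp looks upright, its lit top at (262,265) and foot at (290,400) in the crop. Next I'll check the axis numerically and lower it until contact.

```bash
python3 - <<'E'
from h import *
s=snap('side');t=snap('top')
def best(l,p,near):
    c=[np.array(d['centre'])*WH for d in arm.place_of(l,p)];return min(c,key=lambda q:np.linalg.norm(q-near))
T,r=tri([(s,best('lamp_top',s,(243,154))),(t,best('lamp_top',t,(163,245)))])
O,r2=tri([(s,best('lamp',s,(256,202))),(t,best('lamp',t,(190,248)))])
print(T,r,O,r2,(T-O))
o=arm.observe();print(R.from_rotvec(o['ee_rot']).inv().apply([0,0,-1]))
E
```

```text
[0.4781532  0.21037061 0.20496868] [np.float64(0.000423100421731724), np.float64(0.00042310042173153504)] [0.36202793 0.22961234 0.08913975] [np.float64(0.12543897278389118), np.float64(0.1254389727838911)] [ 0.11612527 -0.01924174  0.11582892]
[-9.39356254e-01 -8.27938367e-04  3.42941894e-01]
```

Request:
carry_out --claw '[3,3,3,3,3,3,3]' --delta_pos '[[-0.94,0,0.34],[-0.94,0,0.34],[-0.94,0,0.34],[-0.94,0,0.34],[-0.94,0,0.34],[-0.94,0,0.34],[0,0,0]]' --angular '[[0,0,0],[0,0,0],[0,0,0],[0,0,0],[0,0,0],[0,0,0],[0,0,0]]'

```text
clock: 9.0
position: [0.4771, 0.2242, 0.0784]
ee_rot: [-1.256, -1.586, -0.883]
force: [3.5, -0.5, 3.1]
width: 0.514
gripper_force: 55.0
```

Request:
carry_out --claw '[3,3,3]' --delta_pos '[[-0.28,0,0.1],[-0.28,0,0.1],[0,0,0]]' --angular '[[0,0,0],[0,0,0],[0,0,0]]'

```text
clock: 9.3
position: [0.4778, 0.2254, 0.0778]
ee_rot: [-1.248, -1.583, -0.89]
force: [4.8, -9.8, 32.5]
width: 0.514
gripper_force: 55.0
```

Request:
carry_out --claw '[3,3,5.2,5.6,6.2,7,9.1,9.1,9.1,9.1]' --delta_pos '[[0.3,0,-0.1],[0,0,0],[0,0,0],[0,0,0],[0,0,0],[0,0,0],[0,0,0],[0,0,0],[0,0,0],[0,0,0]]' --angular '[[0,0,0],[0,0,0],[0,0,0],[0,0,0],[0,0,0],[0,0,0],[0,0,0],[0,0,0],[0,0,0],[0,0,0]]' --force 10

```text
clock: 10.3
position: [0.476, 0.2237, 0.0753]
ee_rot: [-1.257, -1.589, -0.88]
force: [0.2, -0.8, -0.1]
width: 0.986
gripper_force: 0.0
```

```bash
python3 - <<'E'
from h import *
s=snap('side');t=snap('top');w=snap('wrist')
def best(l,p,near):
    c=[np.array(d['centre'])*WH for d in arm.place_of(l,p)];return min(c,key=lambda q:np.linalg.norm(q-near)) if c else None
a=best('lamp_top',s,(243,174));b=best('lamp_top',t,(170,245));print(a,b)
print(tri([(s,a),(t,b)]))
A=cv2.resize(s['frame'][100:260,180:340,::-1],(400,400));B=cv2.resize(w['frame'][...,::-1],(400,300));C=np.zeros((400,800,3),np.uint8);C[:,:400]=A;C[:300,400:]=B
cv2.imwrite('pics/c3.png',C)
E
```

```text
[250.368 178.896] NoneTraceback (most recent call last):
  File "<stdin>", line 6, in <module>
  File "h.py", line 12, in tri
    A=np.zeros((3,3));b=np.zeros(3);rs=[ray(p,uv) for p,uv in obs]
                                        ~~~^^^^^^
  File "h.py", line 9, in ray
    q=cv2.undistortPoints(np.array([[uv]],float),p['mtx'],np.array(p['dist'],float)).ravel()
      ~~~~~~~~~~~~~~~~~~~^^^^^^^^^^^^^^^^^^^^^^^^^^^^^^^^^^^^^^^^^^^^^^^^^^^^^^^^^^^
cv2.error: OpenCV(4.12.0) /io/opencv/modules/calib3d/src/undistort.dispatch.cpp:538: error: (-215:Assertion failed) npoints >= 0 && src.isContinuous() && (depth == CV_32F || depth == CV_64F) in function 'undistortPoints'
```

Request:
carry_out --claw '[9.1,9.1,9.1,9.1,9.1,9.1,9.1,9.1,9.1,9.1]' --delta_pos '[[0,0,-0.6],[0,0,-1.2],[0,0,-1.5],[0,0,-1.5],[0,0,-1.5],[0,0,-1.5],[0,0,-1.5],[0,0,-1.5],[0,0,-1.5],[0,0,-1.5]]' --angular '[[0,0,0],[0,0,0],[0,0,0],[0,0,0],[0,0,0],[0,0,0],[0,0,0],[0,0,0],[0,0,0],[0,0,0]]'

```text
clock: 11.55
position: [0.5061, 0.0964, 0.123]
ee_rot: [-1.257, -1.589, -0.88]
force: [0.5, -0.3, -0.1]
width: 0.993
gripper_force: 0.0
```

```bash
cat >> h.py <<'E'
SX=np.array([.96,.28,0]);SY=np.array([-.28,.96,0]);Z=np.array([0,0,1.])
def tabpose(H,th,al,r=.152,off=.003):
    """H hinge xyz, th flap angle, al tool angle below horizontal"""
    t=-SX*np.cos(th)+Z*np.sin(th); n=SX*np.sin(th)+Z*np.cos(th)
    g=H+t*r+n*off
    z=SX*np.cos(al)-Z*np.sin(al)
    return g,z
E
python3 - <<'E'
from h import *
s=snap('side');t=snap('top')
def best(l,p,near):
    c=[np.array(d['centre'])*WH for d in arm.place_of(l,p)];return min(c,key=lambda q:np.linalg.norm(q-near)) if c else None
a=best('lamp_top',s,(243,174));b=best('lamp_top',t,(170,245));print(a,b,atz(s,a,.13))
if b is not None: print(tri([(s,a),(t,b)]))
C=np.zeros((400,800,3),np.uint8);C[:,:400]=cv2.resize(s['frame'][100:260,180:340,::-1],(400,400));C[:,400:]=cv2.resize(t['frame'][170:330,100:260,::-1],(400,400))
cv2.imwrite('pics/c3.png',C)
o=arm.observe();print(o['position'],o['joints'].round(2))
H=np.array([.5787,-.1964,.063]);g,z=tabpose(H,.1,np.radians(75));Rt=frame(SY,z);Rt2=frame(-SY,z);print(g)
P=g+z*.019-z*.12
plan(P,Rt,20);plan(P,Rt2,20)
E
```

```text
[249.92  178.704] [179.712 242.304] [0.48500828 0.20286412 0.13      ]
(array([0.48665204, 0.19741437, 0.13208803]), [np.float64(0.004207901627110472), np.float64(0.004207901627110441)])
[0.50596853 0.09750269 0.12253473] [ 0.33  0.88 -0.03  1.77 -0.93  1.48  1.14]
[ 0.43379651 -0.23866352  0.08115969]
n 20 dp [-0.18, -1.67, -0.94] w [0.0404, -0.0561, -0.0775] tot [ -5.4 -17.4 -31.2] 119.0
n 20 dp [-1.19, 0.33, -1.62] w [-0.053, -0.0381, 0.0578] tot [ -5.4 -17.4 -31.2] 99.9
```

View pics/c3.png

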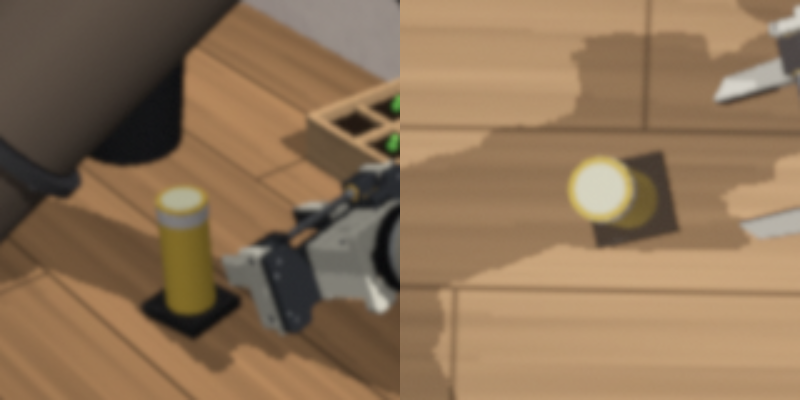

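The lamp stands clear of the hand: its lit top is at (600,188) and its foot at (635,200) in the top crop. Next is the flap tab, with the camera kept on the robot side.

```bash
python3 - <<'E'
from h import *
H=np.array([.5787,-.1964,.063]);g,z=tabpose(H,.1,np.radians(75));Rt=frame(SY,z)
P=g+z*.019-z*.18-SX*.02
print(P);plan(P,Rt,20)
E
```

```text
[ 0.37459344 -0.25593108  0.23667375]
n 20 dp [0.11, -1.67, -1.15] w [0.0404, -0.0561, -0.0775] tot [ -0.  -20.9 -33.4] 119.0
```

Request:
carry_out --claw '[9.1,9.1,9.1,9.1,9.1,9.1,9.1,9.1,9.1,9.1,9.1,9.1,9.1,9.1,9.1,9.1,6,6,5,5]' --delta_pos '[[0.11,-1.67,-1.15],[0.11,-1.67,-1.15],[0.11,-1.67,-1.15],[0.11,-1.67,-1.15],[0.11,-1.67,-1.15],[0.11,-1.67,-1.15],[0.11,-1.67,-1.15],[0.11,-1.67,-1.15],[0.11,-1.67,-1.15],[0.11,-1.67,-1.15],[0.11,-1.67,-1.15],[0.11,-1.67,-1.15],[0.11,-1.67,-1.15],[0.11,-1.67,-1.15],[0.11,-1.67,-1.15],[0.11,-1.67,-1.15],[0.11,-1.67,-1.15],[0.11,-1.67,-1.15],[0.11,-1.67,-1.15],[0.11,-1.67,-1.15]]' --angular '[[0.0404,-0.0561,-0.0775],[0.0404,-0.0561,-0.0775],[0.0404,-0.0561,-0.0775],[0.0404,-0.0561,-0.0775],[0.0404,-0.0561,-0.0775],[0.0404,-0.0561,-0.0775],[0.0404,-0.0561,-0.0775],[0.0404,-0.0561,-0.0775],[0.0404,-0.0561,-0.0775],[0.0404,-0.0561,-0.0775],[0.0404,-0.0561,-0.0775],[0.0404,-0.0561,-0.0775],[0.0404,-0.0561,-0.0775],[0.0404,-0.0561,-0.0775],[0.0404,-0.0561,-0.0775],[0.0404,-0.0561,-0.0775],[0.0404,-0.0561,-0.0775],[0.0404,-0.0561,-0.0775],[0.0404,-0.0561,-0.0775],[0.0404,-0.0561,-0.0775]]'

```text
clock: 13.75
position: [0.3754, -0.2542, 0.2362]
ee_rot: [-0.415, 2.85, 0.05]
force: [-1.2, -0.7, -0.3]
width: 0.69
gripper_force: 0.0
```

```bash
cat > tab.py <<'E'
from h import *
o=arm.observe();print(o['position'],o['joints'].round(2))
H=np.array([.5787,-.1964,.063]);g,z=tabpose(H,.1,np.radians(75));Rt=frame(SY,z)
print('err',np.degrees((R.from_rotvec(o['ee_rot']).inv()*Rt).magnitude()))
w=snap('wrist');s=snap('side');t=snap('top')
for l in ('flap_tab','flap_hinge'):
  b={}
  for n,p in (('w',w),('s',s),('t',t)):
    d=arm.place_of(l,p);b[n]=[(p,np.array(q['centre'])*WH) for q in d[:1] if q['conf']>.3];print(l,n,[(x[1].round(),) for x in b[n]],[round(q['conf'],2) for q in d])
  for k in ('wst','st','ws','wt'):
    ob=sum([b[c] for c in k],[])
    if len(ob)>1:x,r=tri(ob);print(k,x.round(4),np.round(r,4))
C=np.zeros((480,800,3),np.uint8);C[:360,:480]=cv2.resize(w['frame'][...,::-1],(480,360));C[:320,480:]=cv2.resize(s['frame'][220:380,300:460,::-1],(320,320));cv2.imwrite('pics/c4.png',C)
E
python3 tab.py
```

```text
[ 0.37544627 -0.25415659  0.23617371] [ 0.65  0.07 -0.01  2.08 -0.28  0.85  2.68]
err 0.3537768536109358
flap_tab w [(array([317., 240.]),)] [0.96]
flap_tab s [(array([358., 305.]),)] [0.89]
flap_tab t [(array([402., 279.]),)] [0.79, 0.63]
wst [ 0.4297 -0.2391  0.0857] [0.004  0.0014 0.0027]
st [ 0.4295 -0.2368  0.0848] [0.0004 0.0004]
ws [ 0.4244 -0.244   0.0946] [0.0013 0.0013]
wt [ 0.4309 -0.2398  0.0822] [0.0032 0.0032]
flap_hinge w [(array([321., 342.]),)] [0.83]
flap_hinge s [(array([399., 272.]),)] [0.67]
flap_hinge t [(array([378., 205.]),)] [0.89, 0.39]
wst [ 0.583  -0.1944  0.0535] [0.0022 0.0022 0.0024]
st [ 0.5829 -0.1944  0.051 ] [0.0018 0.0018]
ws [ 0.5877 -0.1931  0.0496] [0.0015 0.0015]
wt [ 0.5811 -0.1936  0.0575] [0.0014 0.0014]
```

```bash
python3 - <<'E'
from h import *
H=np.array([.580,-.1957,.063]);g,z=tabpose(H,.12,np.radians(75));Rt=frame(SY,z)
print(g);plan(g+z*.019,Rt,12)
E
```

```text
[ 0.43547414 -0.23785338  0.08417468]
n 12 dp [-0.17, -0.01, 1.51] w [0.0, -0.0001, 0.0001] tot [-2.1 -0.1 18.1] 0.1
```

View pics/c4.png

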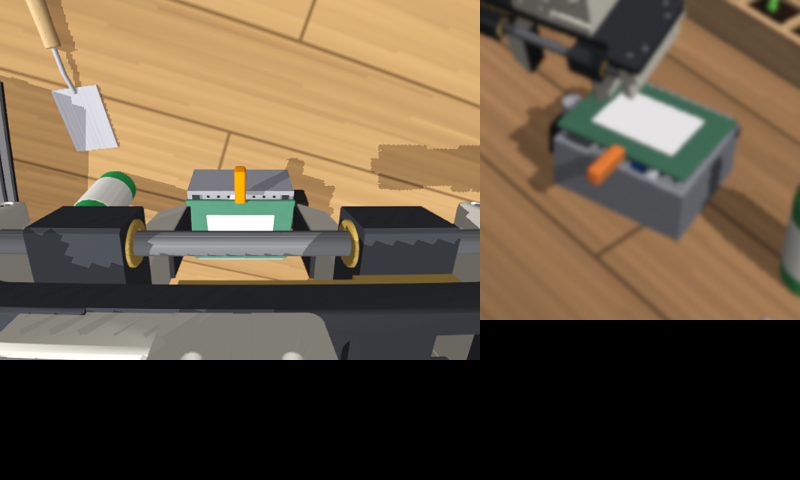

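In the wrist view the tab sits centred between the fingers at (240,185), with the flap slightly ajar and the bottle well clear. Now I'll pinch it.

Request:
carry_out --claw '[5,5,5,5,5,5,5,5,5,5,5,5,0.5,0.5,0.5,0.5,0.5,0.5]' --delta_pos '[[-0.17,0,1.51],[-0.17,0,1.51],[-0.17,0,1.51],[-0.17,0,1.51],[-0.17,0,1.51],[-0.17,0,1.51],[-0.17,0,1.51],[-0.17,0,1.51],[-0.17,0,1.51],[-0.17,0,1.51],[-0.17,0,1.51],[-0.17,0,1.51],[0,0,0],[0,0,0],[0,0,0],[0,0,0],[0,0,0],[0,0,0]]' --angular '[[0,0,0],[0,0,0],[0,0,0],[0,0,0],[0,0,0],[0,0,0],[0,0,0],[0,0,0],[0,0,0],[0,0,0],[0,0,0],[0,0,0],[0,0,0],[0,0,0],[0,0,0],[0,0,0],[0,0,0],[0,0,0]]' --force 14

```text
clock: 16.0
position: [0.4401, -0.238, 0.0671]
ee_rot: [-0.406, 2.852, 0.048]
force: [-0.1, -4.7, 0.9]
width: 0.154
gripper_force: 14.0
```

```bash
python3 - <<'E'
from h import *
o=arm.observe();print(o['joints'].round(2))
H=np.array([.580,-.1957,.063])
# arc in rows: th from .12 to 1.80, alpha 75->110, per-row deltas from actual start
p=o['position'];R0=R.from_rotvec(o['ee_rot']);N=40
z0=R0.apply([0,0,1]);g0=p-z0*.019
d=g0-H;r=np.hypot(d@SX,d[2]);th0=np.arctan2(d[2],-d@SX);lat=d@SY;print(g0,r,th0,lat)
T0=p,R0;out=[]
for k in range(1,N+1):
    f=k/N;th=th0+f*(1.80-th0);al=np.radians(75+35*f)
    g=H-SX*np.cos(th)*r+Z*np.sin(th)*r+SY*lat;z=SX*np.cos(al)-Z*np.sin(al);Rk=frame(SY,z);P=g+z*.019
    out.append((R0.inv().apply(P-p)*100).round(2).tolist());w=(R0.inv()*Rk).as_rotvec();
    if k in(1,20,40):print(k,w.round(4),P.round(3))
    p,R0=P,Rk
print(out)
E
```

```text
[ 0.62  0.39 -0.12  2.2  -0.37  0.39  2.7 ]
[ 0.43533079 -0.23931894  0.08543217] 0.15275184773393224 0.14738669704912538 -0.0013668079937424124
1 [-0.0041  0.0162 -0.0004] [ 0.441 -0.238  0.073]
20 [-0.      0.0153  0.    ] [ 0.497 -0.221  0.17 ]
40 [-0.      0.0153  0.    ] [ 0.607 -0.189  0.194]
[[-0.23, 0.01, -0.57], [-0.25, 0.0, -0.57], [-0.26, -0.0, -0.56], [-0.28, -0.0, -0.55], [-0.29, 0.0, -0.54], [-0.31, -0.0, -0.53], [-0.32, 0.0, -0.53], [-0.33, -0.0, -0.52], [-0.35, -0.0, -0.51], [-0.36, 0.0, -0.5], [-0.37, -0.0, -0.49], [-0.39, -0.0, -0.48], [-0.4, 0.0, -0.47], [-0.41, -0.0, -0.45], [-0.42, 0.0, -0.44], [-0.43, -0.0, -0.43], [-0.44, 0.0, -0.42], [-0.45, -0.0, -0.41], [-0.46, 0.0, -0.39], [-0.47, 0.0, -0.38], [-0.48, -0.0, -0.37], [-0.49, 0.0, -0.35], [-0.5, -0.0, -0.34], [-0.51, 0.0, -0.33], [-0.52, -0.0, -0.31], [-0.53, 0.0, -0.3], [-0.54, -0.0, -0.28], [-0.54, 0.0, -0.27], [-0.55, -0.0, -0.25], [-0.56, -0.0, -0.24], [-0.56, 0.0, -0.22], [-0.57, 0.0, -0.21], [-0.57, -0.0, -0.19], [-0.58, 0.0, -0.18], [-0.58, -0.0, -0.16], [-0.59, -0.0, -0.14], [-0.59, -0.0, -0.13], [-0.59, -0.0, -0.11], [-0.59, -0.0, -0.1], [-0.6, 0.0, -0.08]]
```

Request:
carry_out --claw '[0.5,0.5,0.5,0.5,0.5,0.5,0.5,0.5,0.5,0.5,0.5,0.5,0.5,0.5,0.5,0.5,0.5,0.5,0.5,0.5]' --delta_pos '[[-0.23,0,-0.57],[-0.25,0,-0.57],[-0.26,0,-0.56],[-0.28,0,-0.55],[-0.29,0,-0.54],[-0.31,0,-0.53],[-0.32,0,-0.53],[-0.33,0,-0.52],[-0.35,0,-0.51],[-0.36,0,-0.5],[-0.37,0,-0.49],[-0.39,0,-0.48],[-0.4,0,-0.47],[-0.41,0,-0.45],[-0.42,0,-0.44],[-0.43,0,-0.43],[-0.44,0,-0.42],[-0.45,0,-0.41],[-0.46,0,-0.39],[-0.47,0,-0.38]]' --angular '[[0,0.0153,0],[0,0.0153,0],[0,0.0153,0],[0,0.0153,0],[0,0.0153,0],[0,0.0153,0],[0,0.0153,0],[0,0.0153,0],[0,0.0153,0],[0,0.0153,0],[0,0.0153,0],[0,0.0153,0],[0,0.0153,0],[0,0.0153,0],[0,0.0153,0],[0,0.0153,0],[0,0.0153,0],[0,0.0153,0],[0,0.0153,0],[0,0.0153,0]]'

```text
clock: 18.0
position: [0.4963, -0.2212, 0.1698]
ee_rot: [0.437, -3.066, 0.015]
force: [3.0, -6.1, -5.7]
width: 0.155
gripper_force: 14.0
```

```bash
cat > arc.py <<'E'
from h import *
import sys
o=arm.observe();print(o['joints'].round(2),o['force'],o['width'])
H=np.array([.580,-.1957,.063]);N=int(sys.argv[1]);THE=float(sys.argv[2]);AE=float(sys.argv[3])
p=o['position'];R0=R.from_rotvec(o['ee_rot'])
z0=R0.apply([0,0,1]);g0=p-z0*.019;d=g0-H;r=np.hypot(d@SX,d[2]);th0=np.arctan2(d[2],-d@SX);lat=d@SY
al0=np.arctan2(-z0[2],z0@SX);print(g0,r,th0,lat,np.degrees(al0));out=[];q=p
for k in range(1,N+1):
    f=k/N;th=th0+f*(THE-th0);al=al0+f*(np.radians(AE)-al0);rr=r+f*(.1525-r);la=lat*(1-f)
    g=H-SX*np.cos(th)*rr+Z*np.sin(th)*rr+SY*la;z=SX*np.cos(al)-Z*np.sin(al);Rk=frame(SY,z);P=g+z*.019
    out.append((R0.inv().apply(P-p)*100).round(2).tolist())
    if k in(1,2):print(k,(R0.inv()*Rk).as_rotvec().round(4))
    p,R0=P,Rk
print(out)
E
python3 arc.py 20 1.8 110
```

```text
[ 0.21  0.38  0.12  1.82 -0.02  0.98  2.19] [ 3.03546585 -6.13697156 -5.73836569] 0.15516186381198682
[ 0.49714634 -0.22086888  0.18874282] 0.15267132082571822 0.9677608106515069 -0.000963099380751814 92.60304021643141
1 [-0.003   0.0152 -0.001 ]
2 [0.     0.0152 0.    ]
[[-0.49, 0.01, -0.37], [-0.5, 0.0, -0.36], [-0.5, 0.0, -0.34], [-0.51, 0.0, -0.33], [-0.52, 0.0, -0.32], [-0.53, 0.0, -0.3], [-0.54, 0.0, -0.29], [-0.55, 0.0, -0.27], [-0.55, 0.0, -0.26], [-0.56, 0.0, -0.24], [-0.56, 0.0, -0.23], [-0.57, 0.0, -0.21], [-0.58, 0.0, -0.19], [-0.58, 0.0, -0.18], [-0.59, 0.0, -0.16], [-0.59, 0.0, -0.14], [-0.59, 0.0, -0.13], [-0.6, 0.0, -0.11], [-0.6, 0.0, -0.1], [-0.6, 0.0, -0.08]]
```

Request:
carry_out --claw '[0.5,0.5,0.5,0.5,0.5,0.5,0.5,0.5,0.5,0.5,0.5,0.5,0.5,0.5,0.5,0.5,0.5,0.5,0.5,0.5]' --delta_pos '[[-0.49,0,-0.37],[-0.5,0,-0.36],[-0.5,0,-0.34],[-0.51,0,-0.33],[-0.52,0,-0.32],[-0.53,0,-0.3],[-0.54,0,-0.29],[-0.55,0,-0.27],[-0.55,0,-0.26],[-0.56,0,-0.24],[-0.56,0,-0.23],[-0.57,0,-0.21],[-0.58,0,-0.19],[-0.58,0,-0.18],[-0.59,0,-0.16],[-0.59,0,-0.14],[-0.59,0,-0.13],[-0.6,0,-0.11],[-0.6,0,-0.1],[-0.6,0,-0.08]]' --angular '[[0,0.0152,0],[0,0.0152,0],[0,0.0152,0],[0,0.0152,0],[0,0.0152,0],[0,0.0152,0],[0,0.0152,0],[0,0.0152,0],[0,0.0152,0],[0,0.0152,0],[0,0.0152,0],[0,0.0152,0],[0,0.0152,0],[0,0.0152,0],[0,0.0152,0],[0,0.0152,0],[0,0.0152,0],[0,0.0152,0],[0,0.0152,0],[0,0.0152,0]]'

```text
clock: 20.0
position: [0.6066, -0.1884, 0.1933]
ee_rot: [0.393, -2.765, 0.073]
force: [-2.0, -5.6, -4.5]
width: 0.152
gripper_force: 14.0
```

```bash
python3 arc.py 2 1.86 112
```

```text
[0.04 0.68 0.16 1.31 0.06 1.48 2.03] [-2.01233729 -5.61138247 -4.46637475] 0.1517278194911329
[ 0.61285886 -0.18658143  0.21109995] 0.1519745007738196 1.7970873654464765 -0.0004466530905449292 110.15490061201402
1 [-0.0015  0.0161 -0.0017]
2 [ 0.      0.0161 -0.    ]
[[-0.44, 0.03, -0.08], [-0.44, 0.02, -0.07]]
```

Request:
carry_out --claw '[4,4,4,4,4,4,4,4,4,4,4]' --delta_pos '[[0,0,0],[0,0,0],[0,0,0],[0,0,-0.6],[0,0,-1.2],[0,0,-1.2],[0,0,-1.2],[0,0,-1.2],[0,0,-1.2],[0,0,-1.2],[0,0,-0.6]]' --angular '[[0,0,0],[0,0,0],[0,0,0],[0,0,0],[0,0,0],[0,0,0],[0,0,0],[0,0,0],[0,0,0],[0,0,0],[0,0,0]]'

```text
clock: 21.1
position: [0.6357, -0.179, 0.2741]
ee_rot: [0.396, -2.769, 0.072]
force: [1.0, -0.7, 0.5]
width: 0.436
gripper_force: 0.0
```

```bash
python3 - <<'E'
from h import *
plan([.5,-.219,.27],frame(SY,-Z),12)
E
```

```text
n 12 dp [1.16, -0.0, 0.25] w [-0.0002, -0.0289, -0.0] tot [13.2 -0.   5.2] 19.9
```

Request:
carry_out --claw '[4,4,4,4,4,4,4,4,4,4,4,4]' --delta_pos '[[1.16,0,0.25],[1.16,0,0.25],[1.16,0,0.25],[1.16,0,0.25],[1.16,0,0.25],[1.16,0,0.25],[1.16,0,0.25],[1.16,0,0.25],[1.16,0,0.25],[1.16,0,0.25],[1.16,0,0.25],[1.16,0,0.25]]' --angular '[[0,-0.0289,0],[0,-0.0289,0],[0,-0.0289,0],[0,-0.0289,0],[0,-0.0289,0],[0,-0.0289,0],[0,-0.0289,0],[0,-0.0289,0],[0,-0.0289,0],[0,-0.0289,0],[0,-0.0289,0],[0,-0.0289,0]]'

```text
clock: 22.3
position: [0.4986, -0.2191, 0.2697]
ee_rot: [0.444, -3.11, 0.002]
force: [0.1, -0.7, -0.0]
width: 0.437
gripper_force: 0.0
```

```bash
python3 - <<'E'
from h import *
o=arm.observe();print(o['position'],o['joints'].round(2))
w=snap('wrist');s=snap('side');t=snap('top')
C=np.zeros((480,800,3),np.uint8);C[:360,:480]=cv2.resize(w['frame'][...,::-1],(480,360));C[:320,480:]=cv2.resize(s['frame'][200:360,300:460,::-1],(320,320));cv2.imwrite('pics/c5.png',C)
for n,p in (('w',w),('s',s),('t',t)):
  for l in ('plate','flap_tab','seeder','flap_hinge'):
    print(n,l,[((np.array(d['centre'])*WH).round(1).tolist(),round(d['conf'],2)) for d in arm.place_of(l,p)])
# blue rib
for n,p in (('w',w),('s',s),('t',t)):
  hsv=cv2.cvtColor(p['frame'],cv2.COLOR_RGB2HSV);m=cv2.inRange(hsv,(105,120,40),(128,255,255))
  k,L,st,c=cv2.connectedComponentsWithStats(m);print(n,[(st[i].tolist(),c[i].round(1).tolist()) for i in range(1,k) if st[i,4]>15])
C0=np.array([.5224,-.2125,0])
for n,p in (('w',w),('s',s),('t',t)): print(n,'pred plate,rib top',proj(p,[C0+Z*.006,C0+Z*.042]).round(1).tolist())
E
```

```text
[ 0.49855462 -0.2190585   0.26968605] [ 0.21  0.27  0.14  1.72 -0.04  1.16  2.21]
w plate [([321.0, 220.9], 0.59), ([323.6, 286.8], 0.48)]
w flap_tab []
w seeder [([631.1, 278.7], 0.57)]
w flap_hinge [([325.4, 285.2], 0.94)]
s plate [([381.2, 303.2], 0.94)]
s flap_tab [([413.9, 202.0], 0.55), ([464.2, 361.5], 0.28)]
s seeder [([378.8, 309.0], 0.56)]
s flap_hinge [([400.5, 269.7], 0.69), ([256.5, 224.4], 0.68)]
t plate [([380.9, 237.1], 0.7)]
t flap_tab [([384.7, 176.3], 0.66)]
t seeder []
t flap_hinge [([379.9, 204.4], 0.73)]
w [([317, 205, 10, 42, 389], [321.8, 225.4])]
s [([376, 287, 14, 19, 157], [382.4, 296.3])]
t [([383, 227, 8, 18, 88], [386.3, 235.4])]
w pred plate,rib top [[321.9, 224.7], [321.8, 232.0]]
s pred plate,rib top [[381.6, 305.6], [382.6, 292.8]]
t pred plate,rib top [[384.2, 235.3], [386.8, 233.7]]
```

View pics/c5.png

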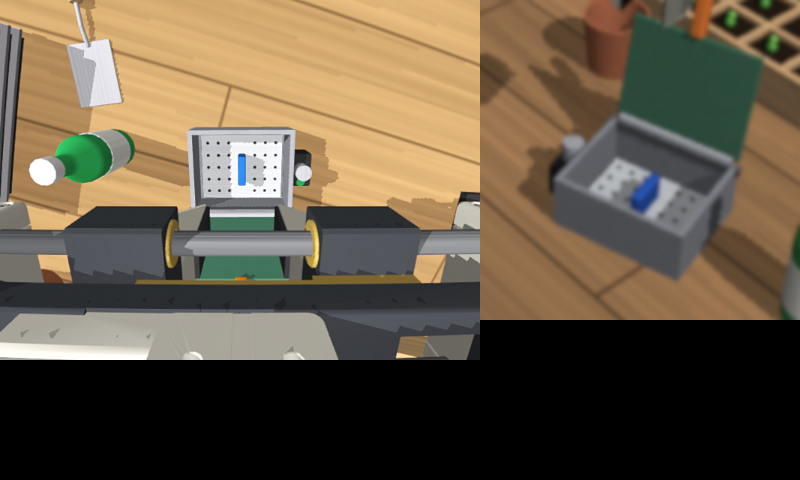

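The flap stays open, leaning back. The blue rib shows at wrist (322,225) and side (382,296), inside the box.

```bash
python3 - <<'E'
from h import *
w=snap('wrist');s=snap('side');t=snap('top')
a,b,c=(w,(321.8,225.4)),(s,(382.4,296.3)),(t,(386.3,235.4))
for ob in ([a,b,c],[b,c],[a,b]): print(tri(ob))
print(atz(w,(321.8,205),.042),atz(w,(321.8,246.5),.042)) 
X,_=tri([a,b,c])
g=np.array([.5224,-.2125,.033])
plan([.5235,-.2120,.10],frame(SY,-Z),10);plan([.5235,-.2120,.0165],frame(SY,-Z),12)
E
```

```text
(array([ 0.51910627, -0.21364893,  0.03437803]), [np.float64(0.0019303098917759964), np.float64(0.001667170796201891), np.float64(0.0011241344088225183)])
(array([ 0.52036406, -0.21328094,  0.03397379]), [np.float64(0.0009415838604033967), np.float64(0.0009415838604033476)])
(array([ 0.5177419 , -0.21499738,  0.03685693]), [np.float64(0.0014506577566124465), np.float64(0.0014506577566125245)])
[ 0.49398457 -0.22064449  0.042     ] [ 0.53839422 -0.20771361  0.042     ]
n 10 dp [-0.26, -0.0, 1.69] w [-0.0001, -0.0002, 0.0] tot [-2.6 -0.  16.9] 0.1
n 12 dp [-0.21, -0.0, 2.11] w [-0.0001, -0.0001, 0.0] tot [-2.6  0.  25.3] 0.1
```

Request:
carry_out --claw '[4,4,4,4,4,4,4,4,4,4,4,4,4,4,4,4,4,4,4,4]' --delta_pos '[[-0.22,0,1.69],[-0.22,0,1.69],[-0.22,0,1.69],[-0.22,0,1.69],[-0.22,0,1.69],[-0.22,0,1.69],[-0.22,0,1.69],[-0.22,0,1.69],[-0.22,0,1.69],[-0.22,0,1.69],[0,0,0.9],[0,0,0.9],[0,0,0.9],[0,0,0.9],[0,0,0.9],[0,0,0.9],[0,0,0.9],[0,0,0.9],[0,0,0.6],[0,0,0.4]]' --angular '[[0,0,0],[0,0,0],[0,0,0],[0,0,0],[0,0,0],[0,0,0],[0,0,0],[0,0,0],[0,0,0],[0,0,0],[0,0,0],[0,0,0],[0,0,0],[0,0,0],[0,0,0],[0,0,0],[0,0,0],[0,0,0],[0,0,0],[0,0,0]]'

```text
clock: 25.2
position: [0.5196, -0.213, 0.0177]
ee_rot: [0.444, -3.108, 0.002]
force: [-0.1, 0.3, 0.2]
width: 0.435
gripper_force: 0.0
```

Request:
carry_out --claw '[0.3,0.3,0.3,0.3,0.3,0.3,0.3]' --delta_pos '[[0,0,0],[0,0,0],[0,0,0],[0,0,0],[0,0,0],[0,0,0],[0,0,0]]' --angular '[[0,0,0],[0,0,0],[0,0,0],[0,0,0],[0,0,0],[0,0,0],[0,0,0]]' --force 40

```text
clock: 25.9
position: [0.5201, -0.2132, 0.0187]
ee_rot: [0.444, -3.109, 0.003]
force: [-0.1, -0.1, 4.1]
width: 0.13
gripper_force: 40.0
```

```bash
python3 - <<'E'
from h import *
o=arm.observe();print(o['position'],o['joints'].round(2));plan([.520,-.213,.017],frame(SY,-Z),1)
E
```

```text
[ 0.5200819  -0.21318948  0.01872822] [ 0.23  0.59  0.09  1.93 -0.08  0.62  2.23]
n 1 dp [0.0, 0.02, 0.17] w [-0.0016, -0.0011, 0.0001] tot [0.  0.  0.2] 0.1
```

Request:
carry_out --claw '[0.3,0.3,0.3,0.3,0.3,0.3,0.3,0.3,0.3,0.3,0.3,0.3,0.3,0.3,0.3,0.3]' --delta_pos '[[0,0,-0.5],[0,0,-1],[0,0,-1],[0,0,-1.5],[0,0,-1.5],[0,0,-1.5],[0,0,-1.5],[0,0,-1.5],[0,0,-1.5],[0,0,-1.5],[0,0,-1.5],[0,0,-2],[0,0,-2],[0,0,-2],[0,0,-2],[0,0,-1]]' --angular '[[0,0,0],[0,0,0],[0,0,0],[0,0,0],[0,0,0],[0,0,0],[0,0,0],[0,0,0],[0,0,0],[0,0,0],[0,0,0],[0,0,0],[0,0,0],[0,0,0],[0,0,0],[0,0,0]]'

```text
clock: 27.5
position: [0.5205, -0.2129, 0.2559]
ee_rot: [-0.444, 3.109, -0.004]
force: [0.6, -0.4, -2.5]
width: 0.127
gripper_force: 40.0
```

```bash
python3 - <<'E'
from h import *
o=arm.observe();print(o['position'],o['joints'].round(2),o['width'],o['force'])
s=snap('side');t=snap('top')
def c(l,p): return [((np.array(d['centre'])*WH).round(1),round(d['conf'],2)) for d in arm.place_of(l,p)]
for l in ('lamp_top','lamp','plate'): print(l,c(l,s),c(l,t))
# lit-top / foot measured in top & side via masks
for n,p in (('s',s),('t',t)):
  for d in arm.trace('lamp',p)[:3]:
    q=np.argwhere(d['region']); print(n,round(d['conf'],2),(np.array(d['centre'])*WH).round(),q.min(0)[::-1],q.max(0)[::-1])
a=min((x[0] for x in c('lamp_top',s)),key=lambda q:np.linalg.norm(q-(250,179)))
b=min((x[0] for x in c('lamp_top',t)),key=lambda q:np.linalg.norm(q-(180,242)))
print(a,b,tri([(s,a),(t,b)]),atz(s,a,.13),atz(t,b,.13))
T=np.array([.485,.2,.13]);print(proj(s,T),proj(t,T))
C=np.zeros((320,640,3),np.uint8);C[:,:320]=cv2.resize(s['frame'][150:250,200:300,::-1],(320,320),interpolation=0);C[:,320:]=cv2.resize(t['frame'][190:290,140:240,::-1],(320,320),interpolation=0);cv2.imwrite('pics/c6.png',C)
E
```

```text
[ 0.52051502 -0.2129384   0.25588598] [ 0.19  0.31  0.14  1.7  -0.04  1.14  2.19] 0.12700021455784716 [ 0.59832932 -0.41542566 -2.52837947]
lamp_top [(array([146.4, 194.4]), 0.89), (array([251.9, 180.1]), 0.61)] [(array([180.3, 242.9]), 0.76), (array([ 65.1, 325. ]), 0.61)]
lamp [(array([256., 226.]), 0.59), (array([144.6, 219.7]), 0.59), (array([388.7, 208.4]), 0.44)] [(array([117.1, 351.6]), 0.61), (array([191.3, 249.7]), 0.58)]
plate [(array([393.2, 210. ]), 0.87)] [(array([403.1, 221.7]), 0.95)]
s 0.81 [254. 210.] [236 175] [276 234]
s 0.6 [146. 215.] [129 188] [163 233]
t 0.69 [191. 250.] [168 230] [210 268]
t 0.59 [ 93. 339.] [ 58 317] [130 370]
[251.9 180.1] [180.3 242.9] (array([0.48783236, 0.19570656, 0.12851215]), [np.float64(0.001809182146057393), np.float64(0.001809182146057408)]) [0.48514753 0.19474496 0.13      ] [0.48923046 0.19439746 0.13      ]
[[250.5964305  179.20364089]] [[177.2985579 245.0710793]]
```

View pics/c6.png

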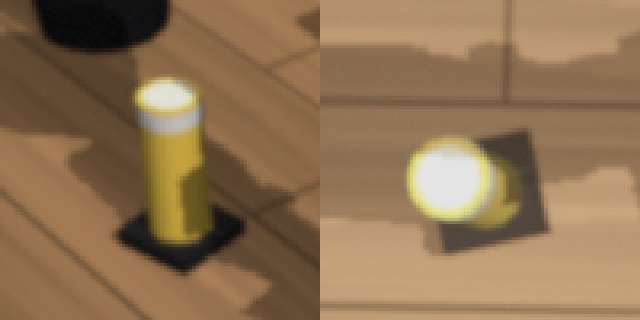

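The lamp is standing, its lit disk centred at side (252,180) and top (180.6,246.4), with the foot centre at top (191.6,250).

```bash
python3 - <<'E'
from h import *
s=snap('side');t=snap('top');w=snap('wrist')
a,b=(252.2,180.3),(180.6,246.4)
print(tri([(s,a),(t,b)]),atz(s,a,.13),atz(t,b,.13),'foot',atz(t,(191.6,250),.010),atz(s,(256,226),0))
# plate in hand: level / position
for n,p in (('s',s),('t',t)):
  hsv=cv2.cvtColor(p['frame'],cv2.COLOR_RGB2HSV)
  d=arm.trace('plate',p);print(n,[(np.array(x['centre'])*WH,x['conf'],x['region'].sum()) for x in d])
  if d: q=np.argwhere(d[0]['region'])[:,::-1].astype(np.float32);print(cv2.minAreaRect(q))
C=np.zeros((360,800,3),np.uint8);C[:320,:320]=cv2.resize(s['frame'][120:280,320:480,::-1],(320,320));C[:,320:]=cv2.resize(w['frame'][...,::-1],(480,360));cv2.imwrite('pics/c7.png',C)
E
```

```text
(array([0.48342617, 0.19276687, 0.13107109]), [np.float64(0.0011096785059631924), np.float64(0.0011096785059631308)]) [0.48519682 0.19356202 0.13      ] [0.4825771  0.19360741 0.13      ] foot [0.48390187 0.19521297 0.01      ] [0.48187783 0.19047451 0.        ]
s [(array([389.184, 213.12 ]), 0.92, np.int64(2091))]
((388.10198974609375, 211.21670532226562), (78.69583129882812, 36.61934280395508), 19.79887580871582)
t [(array([385.6  , 235.584]), 0.77, np.int64(757))]
((390.4755859375, 228.28048706054688), (61.179073333740234, 33.35032653808594), 83.6598129272461)
```

View pics/c7.png

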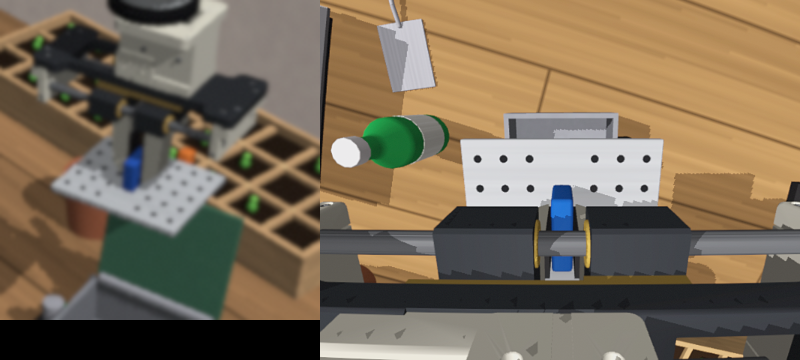

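The plate hangs level from its rib under the fingers, with the flap open behind it. I'll carry it over the lamp.

```bash
python3 - <<'E'
from h import *
plan([.484,.1935,.256],frame(SY,-Z),20)
E
```

```text
n 20 dp [-0.4, 2.0, -0.01] w [-0.0001, -0.0001, 0.0] tot [-7.9 40.  -0.3] 0.1
```

Request:
carry_out --claw '[0.3,0.3,0.3,0.3,0.3,0.3,0.3,0.3,0.3,0.3,0.3,0.3,0.3,0.3,0.3,0.3,0.3,0.3,0.3,0.3]' --delta_pos '[[-0.2,1,0],[-0.4,2,0],[-0.4,2,0],[-0.4,2,0],[-0.4,2,0],[-0.4,2,0],[-0.4,2,0],[-0.4,2,0],[-0.4,2,0],[-0.4,2,0],[-0.4,2,0],[-0.4,2,0],[-0.4,2,0],[-0.4,2,0],[-0.4,2,0],[-0.4,2,0],[-0.4,2,0],[-0.4,2,0],[-0.4,2,0],[-0.2,1,0]]' --angular '[[0,0,0],[0,0,0],[0,0,0],[0,0,0],[0,0,0],[0,0,0],[0,0,0],[0,0,0],[0,0,0],[0,0,0],[0,0,0],[0,0,0],[0,0,0],[0,0,0],[0,0,0],[0,0,0],[0,0,0],[0,0,0],[0,0,0],[0,0,0]]'

```text
clock: 30.35
position: [0.4857, 0.1759, 0.2529]
ee_rot: [0.448, -3.108, 0.001]
force: [0.8, 0.2, -0.2]
width: 0.126
gripper_force: 40.0
```

```bash
cat > chk.py <<'E'
from h import *
o=arm.observe();print(o['position'],o['joints'].round(2),o['width'],o['force'])
Rm=R.from_rotvec(o['ee_rot']);print('tilt deg',np.degrees(np.arccos(-Rm.as_matrix()[2,2])))
s=snap('side');t=snap('top');w=snap('wrist')
def c(l,p): return [((np.array(d['centre'])*WH).round(1).tolist(),round(d['conf'],2)) for d in arm.place_of(l,p)]
for l in ('lamp_top','lamp','plate','flap_tab'): print(l,c(l,s),c(l,t),c(l,w))
P=o['position']-Z*.0127;print('pred plate',proj(s,P),proj(t,P),proj(w,P))
for n,p in (('s',s),('t',t),('w',w)):
  hsv=cv2.cvtColor(p['frame'],cv2.COLOR_RGB2HSV);m=cv2.inRange(hsv,(105,120,40),(128,255,255))
  k,L,st,cc=cv2.connectedComponentsWithStats(m);print(n,[(st[i].tolist(),cc[i].round(1).tolist()) for i in range(1,k) if st[i,4]>15])
  m=(arm.trace('plate',p) or [None])[0]
  if m: 
    h=cv2.convexHull(np.argwhere(m['region'])[:,::-1].astype(np.int32));print(n,m['conf'],cv2.approxPolyDP(h,4,True)[:,0].tolist())
ex=Rm.apply([1,0,0]);ey=Rm.apply([0,1,0])
K=[P+ex*.05*i+ey*.062*j for i,j in((1,1),(1,-1),(-1,-1),(-1,1))]
print('pred corners',[proj(p,K).round(0).tolist() for p in (s,t,w)])
plan([.484,.1935,.1927],frame(SY,-Z),8)
E
python3 chk.py
```

```text
[0.48573965 0.17589938 0.25286301] [-0.38  0.24 -0.09  1.79  0.02  1.11  1.38] 0.12568315261332427 [ 0.77377703  0.15114324 -0.19956544]
tilt deg 0.08518172633369639
lamp_top [([145.2, 192.8], 0.76), ([249.8, 179.0], 0.59)] [([64.6, 327.1], 0.67)] [([623.0, 134.7], 0.67)]
lamp [([143.1, 221.2], 0.92), ([256.5, 223.8], 0.8), ([410.5, 204.4], 0.69)] [] [([550.1, 36.5], 0.81)]
plate [([254.1, 139.7], 0.74)] [] [([323.2, 283.2], 0.95)]
flap_tab [([413.2, 201.7], 0.98), ([250.2, 181.0], 0.47)] [([381.9, 176.6], 0.77)] []
pred plate [[252.85127717 140.87753565]] [[177.64567697 239.90343488]] [[322.78370558 286.46366746]]
s [([245, 124, 8, 17, 95], [248.2, 132.7])]
s 0.83 [[288, 137], [263, 155], [218, 140], [239, 127]]
t []
t 0.72 [[215, 246], [215, 258], [169, 269], [173, 256], [206, 243]]
w [([307, 247, 31, 61, 1747], [322.2, 278.3]), ([309, 342, 28, 20, 531], [322.2, 351.2])]
w 0.72 [[457, 186], [448, 273], [344, 372], [301, 372], [195, 273], [190, 185]]
pred corners [[[216.0, 142.0], [260.0, 158.0], [289.0, 139.0], [246.0, 125.0]], [[150.0, 278.0], [220.0, 258.0], [205.0, 202.0], [136.0, 221.0]], [[455.0, 187.0], [191.0, 187.0], [209.0, 372.0], [437.0, 372.0]]]
n 8 dp [-0.04, 0.25, 0.75] w [-0.0002, -0.0002, 0.0] tot [-0.3  2.   6. ] 0.1
```

Request:
carry_out --claw '[0.3,0.3,0.3,0.3,0.3,0.3,0.3,0.3,0.3,0.3]' --delta_pos '[[-0.04,0.25,0.75],[-0.04,0.25,0.75],[-0.04,0.25,0.75],[-0.04,0.25,0.75],[-0.04,0.25,0.75],[-0.04,0.25,0.75],[-0.04,0.25,0.75],[-0.04,0.25,0.75],[0,0,0],[0,0,0]]' --angular '[[0,0,0],[0,0,0],[0,0,0],[0,0,0],[0,0,0],[0,0,0],[0,0,0],[0,0,0],[0,0,0],[0,0,0]]'

```text
clock: 32.25
position: [0.484, 0.1934, 0.1927]
ee_rot: [0.444, -3.108, 0.003]
force: [-1.1, -0.5, -1.3]
width: 0.129
gripper_force: 40.0
```

```bash
python3 chk.py
```

```text
[0.48399679 0.19335797 0.19266777] [-0.41  0.31 -0.1   1.86  0.04  0.98  1.33] 0.12867510088792966 [-1.13389916 -0.4517334  -1.27459034]
tilt deg 0.13218677213614405
lamp_top [([145.8, 194.5], 0.73), ([251.0, 176.6], 0.58)] [([66.2, 329.2], 0.62)] []
lamp [([256.1, 225.5], 0.58), ([145.6, 221.2], 0.58)] [] [([577.0, 11.8], 0.79)]
plate [([258.1, 227.6], 0.66), ([249.2, 162.7], 0.58)] [] [([321.8, 284.9], 0.63)]
flap_tab [([412.8, 202.1], 0.94)] [] []
pred plate [[250.04877678 161.88361118]] [[175.07050882 243.56289435]] [[321.406032   285.61500091]]
s [([242, 147, 8, 15, 85], [245.4, 154.3])]
s 0.78 [[285, 157], [260, 177], [216, 161], [237, 147]]
t []
t 0.94 [[212, 250], [211, 262], [164, 271], [168, 257], [201, 246]]
w [([307, 247, 31, 61, 1746], [322.2, 278.3]), ([309, 342, 28, 20, 528], [322.2, 351.2])]
w 0.79 [[457, 186], [449, 274], [343, 372], [301, 372], [196, 273], [190, 184]]
pred corners [[[215.0, 163.0], [257.0, 180.0], [285.0, 160.0], [244.0, 146.0]], [[149.0, 279.0], [215.0, 261.0], [201.0, 208.0], [136.0, 226.0]], [[453.0, 186.0], [190.0, 187.0], [208.0, 371.0], [435.0, 371.0]]]
n 8 dp [-0.0, 0.0, 0.0] w [-0.0002, -0.0002, 0.0] tot [-0.  0.  0.] 0.1
```

The plate is on target: level, centred, with a 5 cm gap. The lamp is still standing and the flap is open, so I'll hand in.

```bash
python3 -c "
from cell import arm
print(arm.observe()['dq'].round(3));print(arm.sign_off())"
```

```text
[-0.001  0.001 -0.002 -0.     0.     0.003  0.   ]
the job is handed in; nothing more can be done
None
```

The job is handed in at about 32 s: the lamp is standing, the flap is open, and the arm is holding the seed plate level about 5 cm above the lit top; no verdict was returned.

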